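Push the full ball tray home in the inspection fence

TASK

Push the blue tray of golf balls along the bench, without gripping or lifting it, until it sits square and flush against the aluminium fence and its end touches the red flip stop that is folded down in front of the fence (not the one flipped back). Keep every ball in its pocket, leave the cups and tools around it where they are, and finish with the hand clear.

Things in the scene. Friction and masses are not known exactly. Their poses are not given: they have to be found in the camera images.
- tray: Blue moulded ball tray, 110 mm (its x) by 160 mm (its y) and 22 mm high with upright side walls, full: six round pockets (44 mm wide, 18 mm deep, two rows of three, 50 mm apart) with a white golf ball loose in each. Origin: centre of its underside; z up; its x axis points roughly the way the fence's x axis does. Loose on the bench; full it weighs 0.5 to 0.7 kg and takes about 2 to 5 N to slide.
- fence: Straight aluminium fence bar fixed to the bench, 340 mm long (its y), 20 mm thick, 22 mm high, behind the tray as seen from the robot; three low screw feet behind it. Origin: at bench level in the middle of the long front face that the tray must meet; x points from that face into the bar, away from the tray; y runs along the bar. It never moves, but its place and angle differ from run to run.
- stop_down: Flip stop clamped on one end of the fence (either end), its red arm folded DOWN in front of the fence: the arm is 16 mm wide along the fence (8 mm either side of the origin), 2 to 22 mm above the bench there, and reaches out 51 mm from the fence's front face; black clamp with knob on top of the fence, 48 mm high, 34 mm wide. Origin: at bench level in the plane of the fence's front face, mid-width of the arm; axes as the fence's. Rigid. It is the stop in use.
- stop_back: The same flip stop on the other end of the fence, its red arm flipped BACK behind the fence: not in use. The arm lies level over the far side of the fence, 34 to 62 mm above the bench, reaching 80 mm behind the fence's front face, and the bench in front of the fence is free there. Origin and axes as for stop_down.
- ball1: White golf ball, 42.7 mm across, 46 g, loose in a pocket of the tray; origin at its centre, 25 mm above the tray's underside, the ball's top 47 mm above it. At the start it lies at tray x -25, y -50 mm.
- ball2: White golf ball, 42.7 mm across, 46 g, loose in a pocket of the tray; origin at its centre, 25 mm above the tray's underside, the ball's top 47 mm above it. At the start it lies at tray x -25, y 0 mm.
- ball3: White golf ball, 42.7 mm across, 46 g, loose in a pocket of the tray; origin at its centre, 25 mm above the tray's underside, the ball's top 47 mm above it. At the start it lies at tray x -25, y 50 mm.
- ball4: White golf ball, 42.7 mm across, 46 g, loose in a pocket of the tray; origin at its centre, 25 mm above the tray's underside, the ball's top 47 mm above it. At the start it lies at tray x 25, y -50 mm.
- ball5: White golf ball, 42.7 mm across, 46 g, loose in a pocket of the tray; origin at its centre, 25 mm above the tray's underside, the ball's top 47 mm above it. At the start it lies at tray x 25, y 0 mm.
- ball6: White golf ball, 42.7 mm across, 46 g, loose in a pocket of the tray; origin at its centre, 25 mm above the tray's underside, the ball's top 47 mm above it. At the start it lies at tray x 25, y 50 mm.
- cup1: White sorting cup standing on the bench, 76 mm across at the mouth, 60 mm at the foot, 92 mm high, empty. Origin: centre of its foot. Leave alone.
- cup2: White sorting cup standing on the bench, 76 mm across at the mouth, 60 mm at the foot, 92 mm high, empty. Origin: centre of its foot. Leave alone.
- cup3: White sorting cup standing on the bench, 76 mm across at the mouth, 60 mm at the foot, 92 mm high, empty. Origin: centre of its foot. Leave alone.
- gauge: Steel ring gauge lying flat, 66 mm outside, 43 mm hole, 12 mm high. Origin: centre of its underside. Leave alone.
- loupe: Black loupe standing on the bench, 42 mm across, 36 mm high. Origin: centre of its foot. Leave alone.
- marker: White marker pen with a red cap lying on the bench, 125 mm long (its x), 13 mm thick. Origin: middle of its underside. Leave alone.

How it is judged:
By the outcome, as a careful person would: the job done as asked, in the order asked, and still so for the second after the job is handed in, with the robot touching nothing.
It also fails if it takes over 40 s, if anything falls off the work surface, if the arm or the gripper's body presses on something with over 40 N, if the wrist force passes 120 N, or if a joint passes its speed limit or range.

ROBOT

A 7-joint arm with a two-finger parallel gripper is mounted at the origin on the work surface. World frame = base frame: x ahead of the robot, y to its left, z up, the work surface at z = 0. Lengths are in m, angles in rad, forces in N, time in s.
With the tool pointing down it reaches from about 0.35 to 0.775 m from the base axis. Payload 3.1 kg.
Tool frame: the origin (TCP) lies at the very end of the fingers, on their centre line; the grasp point (between the pads) lies 19 mm behind it; z points along the fingers, y is the line along which they close (so a half turn about z gives the same grasp; the last joint's range is limited). The gripper opens to 85 mm and grips with 20 to 120 N. Pads are 22 mm wide; open, the fingers measure 114 mm over their backs; the gripper's body (76 mm by 85 mm) begins 54 mm behind the grasp point. The pads swing forward as they close: fully open they stand 13 mm farther back than shut.
Start: joints at [1.231, 0.311, 0.014, 1.512, -0.004, 1.319, -0.027], TCP at [0.161, -0.526, 0.231] pointing down, gripper open.
Joint ranges: [-2.7, 2.7], [-0.3, 1.91], [-1.27, 1.3], [0.12, 2.57], [-1.44, 4.58], [0.2, 2.03], [-3.05, 3.05]. Speed limits (rad/s): [2.79, 2.79, 3.14, 3.14, 3.14, 3.14, 3.14].

INTERFACE

Orientations are given as [roll, pitch, yaw] about the fixed x, y, z axes, in that order (R = Rz(yaw) Ry(pitch) Rx(roll)).
In Python, from cell import manip gives the robot as it stands.
- The arm moves only by the tool move_arm, never from a script. Its arguments are lists of equal length, an entry for each row: "turn": the turn, a rotation vector about the world's x, y, z each as a share of 90 degrees, from -1 to 1, a list of three; "offset": the shift along the world's x, y, z each as a share of 0.5 m, from -1 to 1, a list of three; "jaw": the closure, from 0 (fully open) to 1 (shut). In form: {"turn": [[rx, ry, rz], ...], "offset": [[tx, ty, tz], ...], "jaw": [jaw, ...]}. A call has exactly 5 rows; each row is the pose to reach, as a shift and turn from the pose commanded when the call began; what a row does not reach only later rows make up. A row lasts 1/10 s, in which the tool goes at most 50 mm and 8.59 degrees, less where a joint would pass 70% of its speed; a pose out of reach is approached as far as the arm can. A call with a number of a shift or a turn outside -1 to 1 is refused whole. A call with a gripper value outside its range is refused whole. The fingers move at their own pace and stop on an object; "grip_force" is the grip in N (left out, the last holds). Time passes only in rows, so rows that repeat a pose let the fingers close, or fill a call up. It gives the time, the measured TCP pose, the force, the opening and the grip force at its end, in the units of the state.
- manip.read_state(): the state, without advancing time (a new reading comes with each control period).
- manip.read_camera(name): name is "side" or "top"; returns (picture, depth): 480x640x3 uint8, blue, green, red; 480x640 float32, m along the optical axis (not along the pixel's ray), 0 where there is no reading.
- manip.camera_model(name): a dict with "fx", "fy", "cx", "cy" (pixels), "position" and "orientation" of the camera in the world. Camera axes: x right, y down, z forward; pixel columns grow to the right and rows downward; lengths in m; the calibration is good to about 2 mm. A picture is of the moment at which its call begins. camera_model takes no time and is no camera call.
- manip.finish_job(): hands the job in; it is judged then, once.
The state is a dict: "time": time; "joints": joint angles; "dq": joint speeds; "joint_efforts": joint torques, N m; "tcp_pos": TCP position; "tool_rot": TCP orientation; "ft_force": force on the tool from outside, world axes, zero at the start; "moment": the same for the moment, N m; "width": finger opening in m; "grasp_force": force on a finger pad.
Only numpy, scipy, OpenCV 4.12 (cv2) and the standard library are available. Lean on these libraries where they do the work, as an engineer would, in place of code of your own. Each camera call takes 0.05 s, during which the arm holds its last target. There are 200 camera calls.

## Working session

There is one attempt and no reset: what is moved stays moved. The work goes in short steps, Python scripts to look and compute and a tool call to move; the robot and the scene stay as the last step left them, time stands still between calls to the robot, and variables do not carry over. Pictures are saved under pics/ and viewed, at most 10 in all, crops included, and the job is handed in when it is done.

Besides the shell and the picture viewer there is one more tool, called after ">>>" as a command line: name --argument value ..., lists and objects as JSON in quotes. move_arm: Moves the arm, as the interface text tells. Its arguments: {"type":"object","properties":{"turn":{"type":"array"},"offset":{"type":"array"},"jaw":{"type":"array"},"grip_force":{"type":"number"}},"required":["turn","offset","jaw"]}

```bash
ls; mkdir -p pics; cat > h.py <<'E'
import numpy as np, cv2
from cell import manip
from scipy.spatial.transform import Rotation as Ro
def Rm(o):
    o=np.array(o,float)
    if o.shape==(3,3): return o
    return Ro.from_euler('xyz',o).as_matrix() if o.size==3 else Ro.from_quat(o).as_matrix()
def cast(m,uv,z):
    uv=np.atleast_2d(np.array(uv,float))
    d=np.c_[(uv[:,0]-m['cx'])/m['fx'],(uv[:,1]-m['cy'])/m['fy'],np.ones(len(uv))]@Rm(m['orientation']).T
    p=np.array(m['position']); return p+d*((z-p[2])/d[:,2])[:,None]
def cloud(m,dep):
    v,u=np.mgrid[:480,:640]
    c=np.stack([(u-m['cx'])/m['fx']*dep,(v-m['cy'])/m['fy']*dep,dep],-1)
    return c@Rm(m['orientation']).T+np.array(m['position'])
E
python3 - <<'E'
from h import *
for n in('top','side'):
    im,d=manip.read_camera(n); cv2.imwrite(f'pics/{n}0.png',im); np.save(n+'0.npy',d); print(manip.camera_model(n))
print(manip.read_state())
E
```

```text
pics
{'fx': 437.13556195303084, 'fy': 437.13556195303084, 'cx': 326.5564367081589, 'cy': 244.0629472284221, 'position': array([ 0.39800031, -0.00389776,  0.95537114]), 'orientation': array([-2.93370261, -0.00360235, -1.55270957])}
{'fx': 532.765393685197, 'fy': 532.765393685197, 'cx': 319.03713582149317, 'cy': 249.16345726541516, 'position': array([ 0.42862789, -0.84652957,  1.12158155]), 'orientation': array([-2.46603373, -0.01281736, -0.17353784])}
{'time': 0.1, 'joints': array([ 1.23130835,  0.31169545,  0.01398068,  1.51290821, -0.00438568,
        1.31918585, -0.02716775]), 'dq': array([-1.15819842e-03, -1.74686565e-03, -5.35628712e-05, -2.27309223e-03,
        4.56917247e-04,  6.77787837e-04, -1.08626205e-03]), 'joint_efforts': array([ 6.32976171e-04, -3.80856764e+01,  1.46533647e-01, -2.31242770e+01,
        1.22653079e-02,  8.04199604e-03, -2.50912524e-05]), 'tcp_pos': array([ 0.16119582, -0.52516319,  0.23029771]), 'tool_rot': array([-3.13942865e+00,  1.00975335e-04,  2.97912102e-01]), 'ft_force': array([-0.10755079, -0.4071214 ,  0.48924393]), 'moment': array([-0.00341095, -0.02305112,  0.07978713]), 'grasp_force': 0.0, 'width': 0.08518663707368307}
```

View pics/top0.png

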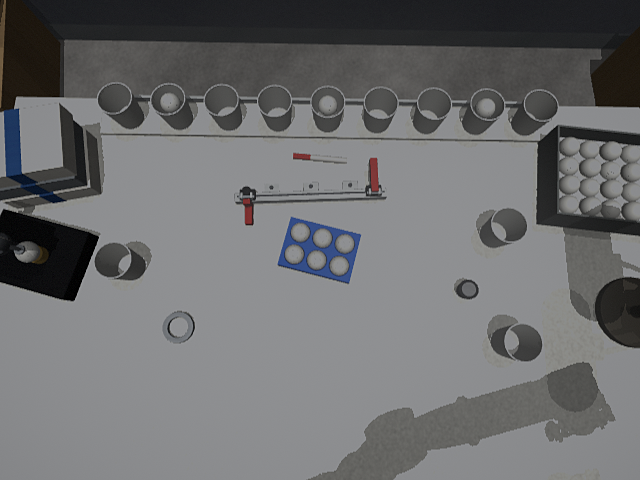

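View pics/side0.png

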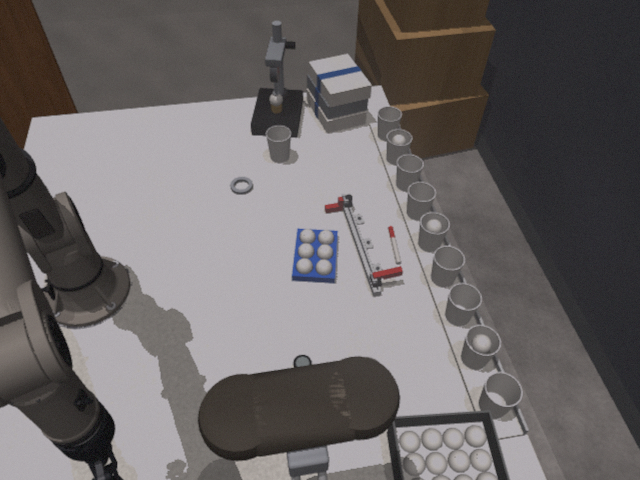

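Top view: the tray is at about (320,250). The fence runs from (236,197) to (385,196), with the folded-down stop at the left (+y) end (249,213) and the flipped-back stop at (374,175). The side view agrees. Next I measure these.

```bash
cat >> h.py <<'E'
def trayfit(im,m):
    h=cv2.cvtColor(im,cv2.COLOR_BGR2HSV)
    k=cv2.inRange(h,(105,120,60),(130,255,255))
    k=cv2.morphologyEx(k,cv2.MORPH_OPEN,np.ones((3,3)))
    cs=[c for c in cv2.findContours(k,cv2.RETR_EXTERNAL,cv2.CHAIN_APPROX_NONE)[0] if 230<c[:,0,0].mean()<480 and 170<c[:,0,1].mean()<330]
    c=max(cs,key=cv2.contourArea)[:,0]
    p=cast(m,c,.022)[:,:2]
    r=cv2.minAreaRect((p*1000).astype(np.float32)); return r,cv2.boxPoints(r)
E
python3 - <<'E'
from h import *
m=manip.camera_model('top'); im=cv2.imread('pics/top0.png'); d=np.load('top0.npy')
print(trayfit(im,m))
P=cloud(m,d)
h=cv2.cvtColor(im,cv2.COLOR_BGR2HSV)
# balls: depth >38mm in tray area
z=P[...,2]; b=((z>.037)&(z<.055)).astype(np.uint8); b[:218]=0;b[285:]=0;b[:,:275]=0;b[:,365:]=0
n,l,s,c=cv2.connectedComponentsWithStats(b)
for i in range(1,n):
    if s[i,4]>15: q=P[l==i]; print('ball',np.round(q.mean(0)*1000,1),np.round(q[:,2].max()*1000,1),s[i,4])
red=cv2.inRange(h,(0,120,60),(8,255,255))|cv2.inRange(h,(172,120,60),(180,255,255))
for cc in cv2.findContours(red,cv2.RETR_EXTERNAL,cv2.CHAIN_APPROX_NONE)[0]:
    if cv2.contourArea(cc)>30:
        r=cv2.minAreaRect((cast(m,cc[:,0],.022)[:,:2]*1000).astype(np.float32)); print('red',cc[:,0].mean(0),r,cv2.boxPoints(r).round().tolist())
print('bench z',np.median(z[300:330,280:360]))
for u in range(236,390,10):
    print(u,[(int(v),int(1000*P[v,u,0]),int(1000*z[v,u])) for v in range(186,206,1) if z[v,u]>.008])
cv2.imwrite('pics/c1.png',cv2.resize(im[150:300,220:400],None,fx=4,fy=4,interpolation=cv2.INTER_CUBIC))
E
```

```text
(((582.9771118164062, 12.627799987792969), (159.15670776367188, 109.98487091064453), 76.63166809082031), array([[511.0754  , -52.079475],
       [618.08014 , -77.5091  ],
       [654.8788  ,  77.335075],
       [547.8741  , 102.7647  ]], dtype=float32))
ball [617.6  54.7  42.5] 50.0 208
ball [606.3   6.   42.6] 49.4 202
ball [594.7 -41.7  42.4] 49.4 212
ball [569.3  66.4  42.5] 50.3 213
ball [557.8  17.8  42.6] 50.3 217
ball [546.  -30.3  42.5] 50.4 211
red [248.06666667 214.75555556] ((658.3953247070312, 171.29074096679688), (39.17121505737305, 13.30583667755127), 3.0782055854797363) [[638.0, 177.0], [639.0, 164.0], [678.0, 166.0], [678.0, 179.0]]
red [373.92       174.21333333] ((758.9628295898438, -107.68153381347656), (76.81331634521484, 15.525598526000977), 2.5574915409088135) [[720.0, -102.0], [721.0, -117.0], [798.0, -114.0], [797.0, -98.0]]
red [301.425 156.1  ] ((798.6913452148438, 57.500545501708984), (38.835411071777344, 11.210022926330566), 85.59261322021484) [[792.0, 39.0], [803.0, 38.0], [806.0, 76.0], [795.0, 77.0]]
bench z 0.00023844281023766012
236 [(194, 706, 19), (
[... 2265 characters left out ...]
4, 710, 22), (195, 708, 20), (196, 705, 24), (197, 702, 23), (198, 701, 19), (199, 702, 12)]
366 [(186, 724, 36), (187, 724, 31), (188, 720, 36), (189, 719, 32), (190, 716, 32), (191, 713, 34), (192, 711, 33), (193, 710, 30), (194, 706, 34), (195, 705, 30), (196, 705, 25), (197, 703, 22), (198, 701, 21), (199, 702, 12), (203, 398, 955)]
376 [(186, 718, 54), (187, 716, 55), (188, 713, 54), (189, 711, 55), (190, 709, 54), (191, 708, 51), (192, 708, 45), (193, 705, 46), (194, 706, 35), (195, 705, 34), (196, 705, 26), (197, 705, 19), (198, 704, 15)]
386 [(189, 723, 21), (190, 721, 22), (191, 718, 22), (192, 717, 20), (193, 714, 20), (194, 711, 22), (195, 709, 22), (196, 706, 23), (197, 705, 19)]
```

View pics/c1.png

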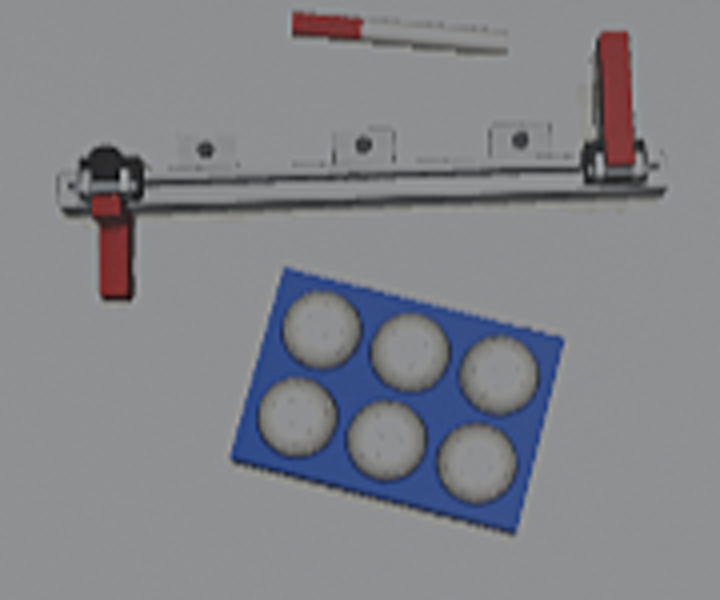

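>>> move_arm --turn '[[0,0,-0.04],[0,0,-0.08],[0,0,-0.12],[0,0,-0.157],[0,0,-0.157]]' --offset '[[0.04,0.08,0],[0.09,0.16,0],[0.14,0.24,0],[0.18,0.32,0],[0.22,0.4,0]]' --jaw '[0.2,0.2,0.2,0.2,0.2]'

```text
time: 0.6
tcp_pos: [0.2719, -0.3237, 0.2309]
tool_rot: [-3.141, 0.0, 0.051]
ft_force: [0.5, -0.6, -0.1]
width: 0.0681
grasp_force: 0.0
```

```bash
python3 - <<'E'
from h import *
m=manip.camera_model('top'); d=np.load('top0.npy'); P=cloud(m,d)
# front edge: crossing of z=0.011 per column
A=[]
for u in list(range(262,364)):
    for v in range(207,190,-1):
        if P[v,u,2]>.0195: A.append(P[v,u,:2]*1000);break
A=np.array(A); f=np.polyfit(A[:,1],A[:,0],1); r=A[:,0]-np.polyval(f,A[:,1]); f=np.polyfit(A[abs(r)<2][:,1],A[abs(r)<2][:,0],1)
print('fence x at y=0',f[1],'yaw',-np.degrees(np.arctan(f[0])),'x@83',np.polyval(f,83))
s=manip.read_state();print(s['time'],s['tcp_pos'],s['tool_rot'],s['width'],s['joints'])
E
```

```text
fence x at y=0 726.322826262773 yaw 14.415213940886794 x@83 704.988554568031
0.6 [ 0.27191952 -0.32371373  0.23089175] [-3.14108773e+00  4.13474950e-04  5.05609743e-02] 0.0681457083721123 [ 0.94177564  0.05528137 -0.11512242  1.82317563  0.00665246  1.26415982
 -0.69542015]
```

>>> move_arm --turn '[[0,0,0],[0,0,0],[0,0,0],[0,0,0],[0,0,0]]' --offset '[[0.04,0.08,0],[0.09,0.16,-0.02],[0.14,0.24,-0.05],[0.18,0.32,-0.08],[0.22,0.38,-0.1]]' --jaw '[0.2,0.2,0.2,0.2,0.2]'

```text
time: 1.1
tcp_pos: [0.3811, -0.1327, 0.1802]
tool_rot: [-3.141, 0.002, 0.054]
ft_force: [0.7, 0.0, 0.2]
width: 0.0682
grasp_force: 0.0
```

>>> move_arm --turn '[[0,0,0],[0,0,0],[0,0,0],[0,0,0],[0,0,0]]' --offset '[[0.04,0.07,-0.05],[0.08,0.15,-0.1],[0.13,0.22,-0.18],[0.172,0.288,-0.24],[0.172,0.288,-0.28]]' --jaw '[0.2,0.2,0.2,0.2,0.2]'

```text
time: 1.6
tcp_pos: [0.4691, 0.0139, 0.04]
tool_rot: [-3.137, -0.002, 0.058]
ft_force: [0.5, -1.0, 0.9]
width: 0.0686
grasp_force: 0.0
```

>>> move_arm --turn '[[0,0,0],[0,0,0],[0,0,0],[0,0,0],[0,0,0]]' --offset '[[0,0,-0.02],[0,0,-0.04],[0,0,-0.056],[0,0,-0.056],[0,0,-0.056]]' --jaw '[0.2,0.2,0.2,0.2,0.2]'

```text
time: 2.1
tcp_pos: [0.4678, 0.0072, 0.014]
tool_rot: [3.141, -0.001, 0.05]
ft_force: [0.3, 0.2, -0.2]
width: 0.0681
grasp_force: 0.0
```

```bash
python3 - <<'E'
from h import *
im,d=manip.read_camera('side'); c=im[170:320,200:400]
cv2.imwrite('pics/s1.png',cv2.resize(c,None,fx=4,fy=4,interpolation=cv2.INTER_CUBIC))
E
```

```text
(no output)
```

View pics/s1.png

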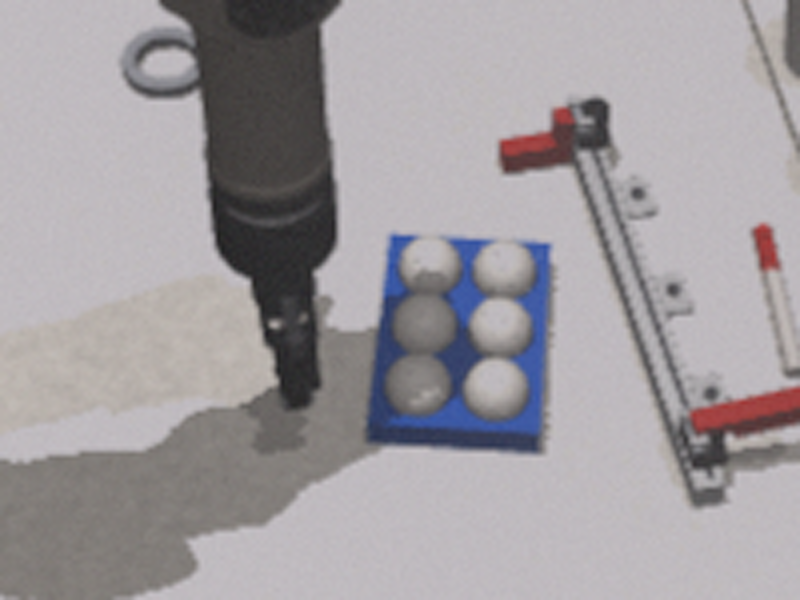

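The fingertip is at crop (297,403), just above the bench and beside the tray. I lower it further while watching the force, then check the tip height by depth.

>>> move_arm --turn '[[0,0,0],[0,0,0],[0,0,0],[0,0,0],[0,0,0]]' --offset '[[0,0,-0.006],[0,0,-0.012],[0,0,-0.014],[0,0,-0.014],[0,0,-0.014]]' --jaw '[0.2,0.2,0.2,0.2,0.2]'

```text
time: 2.65
tcp_pos: [0.4674, 0.0083, 0.0062]
tool_rot: [-3.142, 0.0, 0.051]
ft_force: [-0.2, 0.2, 0.5]
width: 0.0683
grasp_force: 0.0
```

```bash
python3 - <<'E'
from h import *
im,d=manip.read_camera('side'); P=cloud(manip.camera_model('side'),d)
g=im.max(2)
for v in range(262,280):
    print(v,[(int(x*1000),int(y*1000),int(z*1000)) for u,(x,y,z) in enumerate(P[v,268:284]) if g[v,268+u]<60][::2])
E
```

```text
262 [(458, -35, 66), (461, -61, 98), (466, -59, 94), (471, -55, 89), (476, -60, 93)]
263 [(457, -38, 65), (461, -61, 95), (466, -60, 92), (471, -59, 90), (476, -61, 92)]
264 [(457, -37, 60), (461, -61, 90), (466, -59, 87), (471, -62, 89), (476, -61, 87)]
265 [(458, -61, 87), (463, -61, 86), (468, -60, 83), (473, -51, 70), (478, -59, 80)]
266 [(428, -846, 1121), (463, -62, 83), (468, -55, 73), (473, -54, 71), (478, -53, 68)]
267 [(458, -57, 73), (463, -61, 78), (468, -58, 72), (473, -55, 68), (478, -56, 68)]
268 [(458, -57, 70), (463, -58, 69), (468, -56, 65), (472, -59, 68), (477, -56, 64)]
269 [(458, -54, 62), (462, -64, 74), (467, -61, 69), (472, -59, 64)]
270 [(460, -58, 63), (464, -62, 66), (470, -42, 38)]
271 [(463, -39, 32), (468, -44, 38), (473, -41, 32)]
272 [(462, -43, 33), (468, -39, 26), (472, -42, 30)]
273 [(462, -38, 22)]
274 []
275 []
276 []
277 []
278 []
279 []
```

>>> move_arm --turn '[[0,0,0],[0,0,0],[0,0,0],[0,0,0],[0,0,0]]' --offset '[[0,0,-0.004],[0,0,-0.008],[0,0,-0.012],[0,0,-0.014],[0,0,-0.014]]' --jaw '[0.2,0.2,0.2,0.2,0.2]'

```text
time: 3.2
tcp_pos: [0.4672, 0.0082, -0.001]
tool_rot: [-3.142, 0.001, 0.051]
ft_force: [0.2, 0.1, 0.7]
width: 0.0685
grasp_force: 0.0
```

```bash
python3 - <<'E'
from h import *
im,d=manip.read_camera('side'); m=manip.camera_model('side')
g=im.max(2)
c=im[240:300,240:320]; cv2.imwrite('pics/s2.png',cv2.resize(c,None,fx=10,fy=10,interpolation=cv2.INTER_NEAREST))
for u in range(266,280): 
    col=np.where(g[240:290,u]<60)[0]; print(u,col.max()+240 if len(col) else 0, end='; ')
E
```

```text
266 256; 267 258; 268 259; 269 266; 270 270; 271 272; 272 274; 273 274; 274 274; 275 274; 276 274; 277 271; 278 270; 279 269;
```

View pics/s2.png

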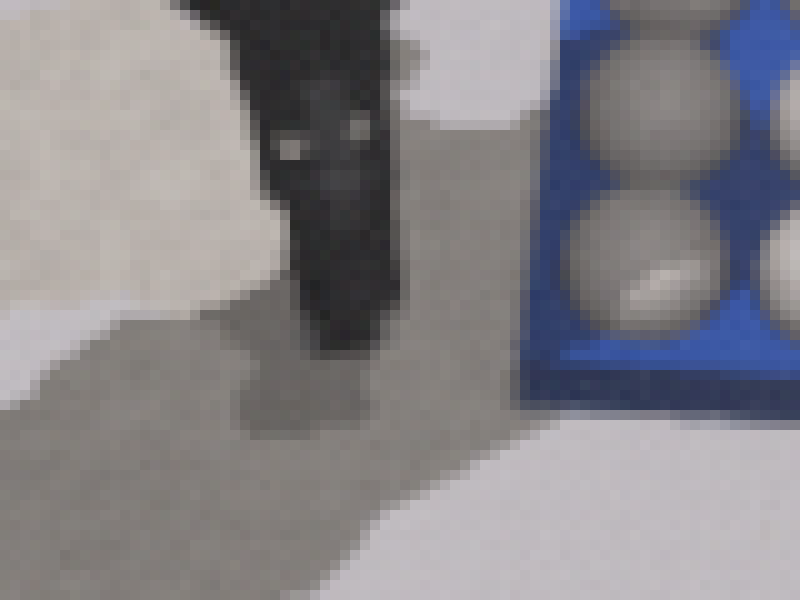

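The tip's bottom edge is at (274,275) and its shadow ends at row 283, so the tips are still roughly 9 mm up. Going 4 mm lower, then starting the push along the fence x axis.

>>> move_arm --turn '[[0,0,0],[0,0,0],[0,0,0],[0,0,0],[0,0,0]]' --offset '[[0,0,-0.004],[0,0,-0.008],[0.01,0,-0.008],[0.02,0,-0.008],[0.03,0,-0.008]]' --jaw '[0.2,0.2,0.2,0.2,0.2]'

```text
time: 3.75
tcp_pos: [0.4832, 0.0082, -0.0046]
tool_rot: [-3.142, -0.001, 0.051]
ft_force: [0.8, -0.5, 0.1]
width: 0.0683
grasp_force: 0.0
```

>>> move_arm --turn '[[0,0,0],[0,0,0],[0,0,0],[0,0,0],[0,0,0]]' --offset '[[0.01,0,0],[0.02,0.001,0],[0.03,0.001,0],[0.04,0.002,0],[0.05,0.002,0]]' --jaw '[0.2,0.2,0.2,0.2,0.2]'

```text
time: 4.25
tcp_pos: [0.5058, 0.0089, -0.0051]
tool_rot: [3.141, 0.004, 0.051]
ft_force: [-4.6, -0.8, 2.9]
width: 0.068
grasp_force: 2.2
```

>>> move_arm --turn '[[0,0,0],[0,0,0],[0,0,0],[0,0,0],[0,0,0]]' --offset '[[0.01,0,0],[0.02,0.001,0],[0.03,0.001,0],[0.04,0.002,0],[0.04,0.002,0]]' --jaw '[0.2,0.2,0.2,0.2,0.2]'

```text
time: 4.75
tcp_pos: [0.529, 0.0106, -0.0046]
tool_rot: [-3.141, -0.002, 0.051]
ft_force: [0.1, -0.2, -0.4]
width: 0.0686
grasp_force: 0.3
```

```bash
python3 - <<'E'
from h import *
im,d=manip.read_camera('side'); m=manip.camera_model('side')
s=manip.read_state();print(s['time'],s['tcp_pos'],s['ft_force'])
# tray top outline from side view
h=cv2.cvtColor(im,cv2.COLOR_BGR2HSV);k=cv2.inRange(h,(105,120,20),(130,255,255));k[:180]=0;k[330:]=0;k[:,:240]=0;k[:,380:]=0
c=max(cv2.findContours(k,cv2.RETR_EXTERNAL,cv2.CHAIN_APPROX_NONE)[0],key=cv2.contourArea)[:,0]
r=cv2.minAreaRect((cast(m,c,.022)[:,:2]*1000).astype(np.float32));print(r,cv2.boxPoints(r))
im,d=manip.read_camera('top');cv2.imwrite('pics/top1.png',im)
print(trayfit(im,manip.camera_model('top')))
E
```

```text
4.8 [ 0.52902857  0.01083327 -0.00437887] [-0.08138072 -1.19066907 -0.85669837]
((598.8274536132812, -22.458953857421875), (81.6487045288086, 105.8060073852539), 81.13518524169922) [[540.2652   -54.6431  ]
 [644.8073   -70.9482  ]
 [657.3897     9.725193]
 [552.8476    26.030289]]
(((577.732177734375, 92.9197998046875), (44.695011138916016, 21.644222259521484), 2.3761556148529053), array([[554.9552  , 102.80608 ],
       [555.85254 ,  81.18047 ],
       [600.50916 ,  83.033516],
       [599.6118  , 104.65913 ]], dtype=float32))
```

```bash
python3 - <<'E'
from h import *
im,d=manip.read_camera('side'); c=im[170:320,220:420]
cv2.imwrite('pics/s3.png',cv2.resize(c,None,fx=4,fy=4,interpolation=cv2.INTER_CUBIC))
E
```

```text
(no output)
```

View pics/s3.png

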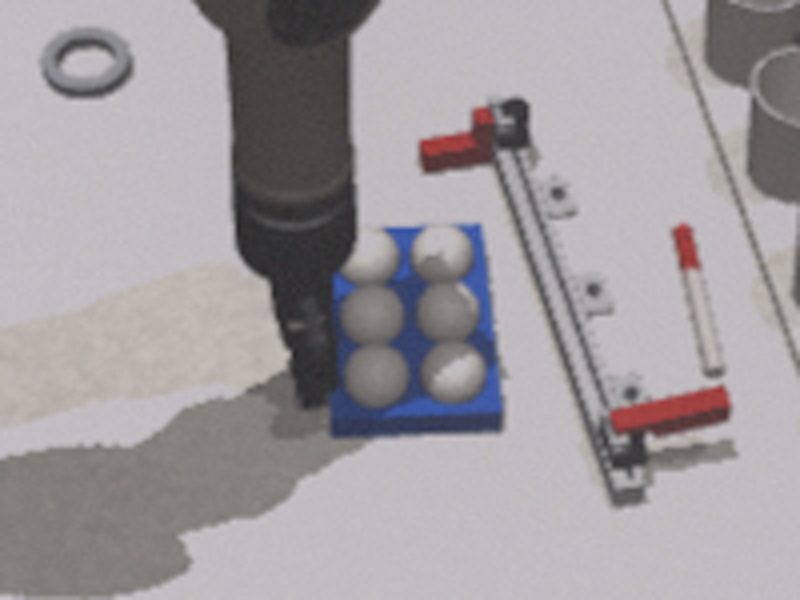

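The tray has turned partway. Its front top edge runs from crop (482,225) to (502,412), and the right finger is at its near wall. I cast those corners.

```bash
python3 - <<'E'
from h import *
m=manip.camera_model('side')
print(cast(m,[(340.5,226.2),(345.5,273),(303.2,274)],.022)[:,:2]*1000)
E
```

```text
[[666.66518016  88.91260982]
 [647.92555021 -68.86628534]
 [540.83126259 -54.31996398]]
```

>>> move_arm --turn '[[0,0,0],[0,0,0],[0,0,0],[0,0,0],[0,0,0]]' --offset '[[-0.016,0,0],[-0.016,-0.03,0],[-0.008,-0.03,0],[0.004,-0.03,0],[0.014,-0.03,0]]' --jaw '[0.2,0.2,0.2,0.2,0.2]'

```text
time: 5.4
tcp_pos: [0.5335, -0.006, -0.005]
tool_rot: [3.14, 0.003, 0.05]
ft_force: [-3.5, -0.7, 0.0]
width: 0.0683
grasp_force: 1.6
```

>>> move_arm --turn '[[0,0,0],[0,0,0],[0,0,0],[0,0,0],[0,0,0]]' --offset '[[0.01,0,0],[0.02,0.001,0],[0.03,0.001,0],[0.04,0.002,0],[0.046,0.002,0]]' --jaw '[0.2,0.2,0.2,0.2,0.2]'

```text
time: 5.9
tcp_pos: [0.5576, -0.003, -0.0049]
tool_rot: [-3.141, 0.001, 0.052]
ft_force: [-3.2, -0.4, 0.4]
width: 0.0683
grasp_force: 1.9
```

```bash
cat >> h.py <<'E'
def sideedges(im):
    "front (+x) edge and -y edge of tray top from side view, via blue mask, as world lines at z=.022"
    m=manip.camera_model('side'); h=cv2.cvtColor(im,cv2.COLOR_BGR2HSV)
    k=cv2.inRange(h,(105,120,20),(130,255,255));k[:170]=0;k[330:]=0;k[:,:240]=0;k[:,385:]=0
    k=cv2.morphologyEx(k,cv2.MORPH_OPEN,np.ones((2,2)))
    rows=[v for v in range(480) if k[v].sum()>255*3]; r0,r1=rows[0],rows[-1]
    p=np.array([(np.where(k[v])[0].max()+.5,v) for v in range(r0+4,r1-8)],float)
    q=cast(m,p,.022)[:,:2]*1000; f=np.polyfit(q[:,1],q[:,0],1); r=q[:,0]-np.polyval(f,q[:,1]); g=abs(r)<1.5*np.median(abs(r))+.8
    f=np.polyfit(q[g,1],q[g,0],1)
    top=cast(m,[(p[0,0],r0-.5)],.022)[0,:2]*1000
    return f,-np.degrees(np.arctan(f[0])),top,abs(r).max()
E
python3 - <<'E'
from h import *
im,d=manip.read_camera('side'); cv2.imwrite('pics/s4raw.png',im); c=im[170:320,220:420]
cv2.imwrite('pics/s4.png',cv2.resize(c,None,fx=4,fy=4,interpolation=cv2.INTER_CUBIC))
print(sideedges(im)); print(sideedges(cv2.imread('pics/s4raw.png'))[1])
E
```

```text
Traceback (most recent call last):
  File "h.py", line 30, in sideedges
    p=np.array([(np.where(k[v])[0].max()+.5,v) for v in range(r0+4,r1-8)],float)
                 ~~~~~~~~~~~~~~~~~~~~~^^
ValueError: zero-size array to reduction operation maximum which has no identity
```

View pics/s4.png

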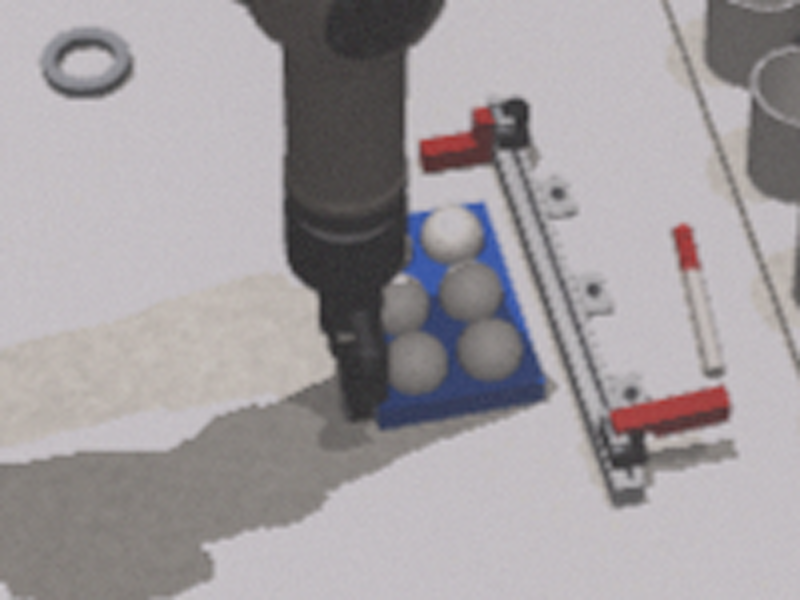

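The front top edge now runs from crop (485,204) to (546,382), nearly parallel to the fence with a gap of about 12 mm. The balls are seated. Next is the push from the -y end, so I compute the tray pose.

```bash
python3 - <<'E'
from h import *
m=manip.camera_model('side')
q=cast(m,[(341.25,221),(356.5,265.5),(314.5,271.7)],.022)[:,:2]*1000; print(q)
d=q[0]-q[1]; print('yaw',-np.degrees(np.arctan2(d[0],d[1])),np.linalg.norm(d))
# fence front top edge + stop in side view
print(cast(m,[(345,210),(370.5,275)],.022)[:,:2]*1000)
s=manip.read_state(); print(s['joints'],s['tcp_pos'])
E
```

```text
[[672.48136957 107.29035752]
 [680.87477696 -50.01905722]
 [570.45943124 -51.8629223 ]]
yaw 3.054179806376705 157.53317509092327
[[691.11671635 146.19645037]
 [709.59284639 -85.47752266]]
[ 0.27215338  0.60958137 -0.40956156  1.75060032  0.30859504  0.84521418
 -1.79658782] [ 0.55801224 -0.00295826 -0.00485616]
```

>>> move_arm --turn '[[0,0,0],[0,0,0],[0,0,0],[0,0,0],[0,0,0]]' --offset '[[-0.03,0,0],[-0.06,0,0.02],[-0.08,0,0.1],[-0.08,0,0.18],[-0.08,0,0.22]]' --jaw '[0.2,0.2,0.2,0.2,0.2]'

```text
time: 6.45
tcp_pos: [0.5212, -0.0022, 0.1098]
tool_rot: [-3.141, -0.01, 0.053]
ft_force: [0.5, -0.1, 0.2]
width: 0.0681
grasp_force: 0.0
```

>>> move_arm --turn '[[0,0,0.09],[0,0,0.18],[0,0,0.27],[0,0,0.36],[0,0,0.45]]' --offset '[[0.02,-0.04,0.02],[0.06,-0.08,0.02],[0.1,-0.12,0.02],[0.14,-0.16,0.02],[0.18,-0.2,0.02]]' --jaw '[0.25,0.25,0.25,0.25,0.25]'

```text
time: 6.95
tcp_pos: [0.6102, -0.1038, 0.1165]
tool_rot: [3.139, -0.004, 0.765]
ft_force: [0.5, -0.1, 0.2]
width: 0.064
grasp_force: 0.0
```

>>> move_arm --turn '[[0,0,0.09],[0,0,0.18],[0,0,0.27],[0,0,0.36],[0,0,0.45]]' --offset '[[0.02,0,0],[0.034,0,0],[0.034,0,0],[0.034,0,0],[0.034,0,0]]' --jaw '[0.25,0.25,0.25,0.25,0.25]'

```text
time: 7.45
tcp_pos: [0.6264, -0.1029, 0.1162]
tool_rot: [3.137, -0.002, 1.471]
ft_force: [0.1, -0.3, -0.4]
width: 0.0642
grasp_force: 0.0
```

>>> move_arm --turn '[[0,0,0.09],[0,0,0.1],[0,0,0.1],[0,0,0.1],[0,0,0.1]]' --offset '[[0,0,-0.06],[0,0,-0.13],[0,0,-0.19],[0,0,-0.22],[0,0,-0.24]]' --jaw '[0.25,0.25,0.25,0.25,0.25]'

```text
time: 7.95
tcp_pos: [0.625, -0.1033, -0.0055]
tool_rot: [3.141, -0.001, 1.622]
ft_force: [0.9, -0.5, 0.4]
width: 0.0642
grasp_force: 0.0
```

>>> move_arm --turn '[[0,0,0],[0,0,0],[0,0,0],[0,0,0],[0,0,0]]' --offset '[[0,0.01,0],[0,0.025,0],[-0.001,0.04,0],[-0.002,0.055,0],[-0.002,0.065,0]]' --jaw '[0.25,0.25,0.25,0.25,0.25]'

```text
time: 8.45
tcp_pos: [0.6236, -0.0695, -0.004]
tool_rot: [3.141, -0.001, 1.624]
ft_force: [-0.2, -0.4, -1.1]
width: 0.0641
grasp_force: 0.0
```

>>> move_arm --turn '[[0,0,0],[0,0,0],[0,0,0],[0,0,0],[0,0,0]]' --offset '[[0,0.01,0],[-0.001,0.022,0],[-0.002,0.034,0],[-0.003,0.046,0],[-0.003,0.056,0]]' --jaw '[0.25,0.25,0.25,0.25,0.25]'

```text
time: 8.95
tcp_pos: [0.622, -0.0446, -0.0046]
tool_rot: [3.142, 0.002, 1.621]
ft_force: [-0.4, -4.9, 1.1]
width: 0.0641
grasp_force: 2.1
```

```bash
python3 - <<'E'
from h import *
s=manip.read_state();print(s['tcp_pos'],s['ft_force'])
im,d=manip.read_camera('top');cv2.imwrite('pics/top2.png',im);m=manip.camera_model('top')
P=cloud(m,d);z=P[...,2]
im2,_=manip.read_camera('side');cv2.imwrite('pics/s5raw.png',im2)
a=cv2.resize(im[150:300,220:400],(480,400),interpolation=cv2.INTER_CUBIC); b=cv2.resize(im2[190:290,270:390],(320,267),interpolation=cv2.INTER_CUBIC)
o=np.zeros((400,800,3),np.uint8);o[:,:480]=a;o[:267,480:]=b;cv2.imwrite('pics/m5.png',o)
E
```

```text
[ 0.62202135 -0.04460058 -0.00462176] [-0.36624895 -4.92086077  1.12352886]
```

View pics/m5.png

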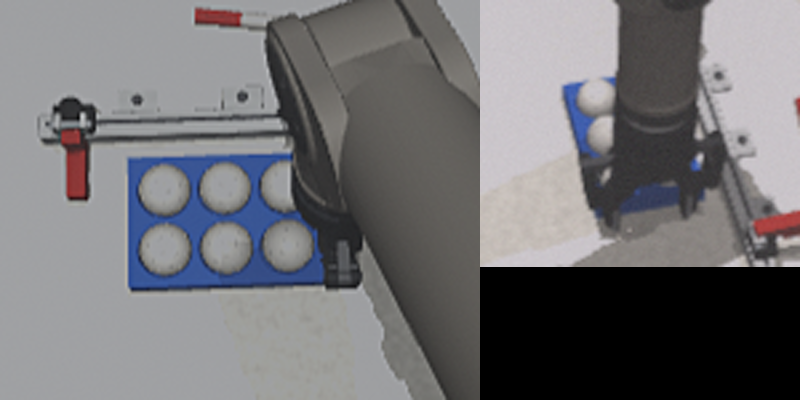

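Both fingers bear on the -y end. In the top crop, the tray's left edge is at column 130 and the stop arm's right edge at column 88, a gap of about 36 mm. I keep pushing, then creep to contact.

>>> move_arm --turn '[[0,0,0],[0,0,0],[0,0,0],[0,0,0],[0,0,0]]' --offset '[[-0.0005,0.01,0],[-0.001,0.022,0],[-0.002,0.034,0],[-0.0025,0.044,0],[-0.003,0.05,0]]' --jaw '[0.25,0.25,0.25,0.25,0.25]'

```text
time: 9.55
tcp_pos: [0.6203, -0.0173, -0.0047]
tool_rot: [-3.142, -0.0, 1.623]
ft_force: [-0.4, -4.7, 0.8]
width: 0.064
grasp_force: 2.0
```

```bash
python3 - <<'E'
from h import *
s=manip.read_state();print(s['tcp_pos'],s['ft_force'])
im,d=manip.read_camera('top');m=manip.camera_model('top')
h=cv2.cvtColor(im,cv2.COLOR_BGR2HSV)
k=cv2.inRange(h,(105,120,60),(130,255,255)); R=cv2.inRange(h,(0,120,60),(8,255,255))|cv2.inRange(h,(172,120,60),(180,255,255))
for v in range(206,262,4):
    b=np.where(k[v,230:330])[0]; r=np.where(R[v,235:270])[0]
    y=lambda u:round(cast(m,[(u,v)],.022)[0,1]*1000,1)
    print(v,'tray L',y(b.min()+229.5) if len(b) else None,'arm R',y(r.max()+235.5) if len(r) else None)
for u in range(255,300,6):
    b=np.where(k[195:290,u])[0]
    if len(b): print(u,'tray front/back x',[round(cast(m,[(u,195+e)],.022)[0,0]*1000,1) for e in(b.min()-.5,b.max()+.5)])
E
```

```text
[ 0.6202836  -0.01731923 -0.00470819] [-0.411826   -4.6773903   0.78869609]
206 tray L None arm R 164.6
210 tray L 155.2 arm R 164.1
214 tray L 154.8 arm R 163.6
218 tray L 154.3 arm R 163.1
222 tray L 153.8 arm R 162.6
226 tray L 153.3 arm R None
230 tray L 152.9 arm R None
234 tray L 152.4 arm R None
238 tray L 151.9 arm R None
242 tray L 151.5 arm R None
246 tray L 151.0 arm R None
250 tray L 150.6 arm R None
254 tray L 150.1 arm R None
258 tray L 149.6 arm R None
261 tray front/back x [np.float64(670.5), np.float64(560.3)]
267 tray front/back x [np.float64(670.8), np.float64(560.5)]
273 tray front/back x [np.float64(671.0), np.float64(560.8)]
279 tray front/back x [np.float64(671.3), np.float64(561.0)]
285 tray front/back x [np.float64(673.8), np.float64(563.5)]
291 tray front/back x [np.float64(674.1), np.float64(563.7)]
297 tray front/back x [np.float64(674.3), np.float64(563.9)]
```

>>> move_arm --turn '[[0,0,0],[0,0,0],[0,0,0],[0,0,0],[0,0,0]]' --offset '[[0,0.004,0],[0,0.008,0],[-0.001,0.012,0],[-0.001,0.015,0],[-0.001,0.016,0]]' --jaw '[0.25,0.25,0.25,0.25,0.25]'

```text
time: 10.1
tcp_pos: [0.6199, -0.0099, -0.0047]
tool_rot: [3.142, -0.0, 1.622]
ft_force: [0.5, -3.9, -0.1]
width: 0.064
grasp_force: 2.0
```

>>> move_arm --turn '[[0,0,0],[0,0,0],[0,0,0],[0,0,0],[0,0,0]]' --offset '[[0,0.001,0],[0,0.002,0],[0,0.003,0],[0,0.004,0],[0,0.004,0]]' --jaw '[0.25,0.25,0.25,0.25,0.25]'

```text
time: 10.6
tcp_pos: [0.6199, -0.0091, -0.0047]
tool_rot: [-3.141, 0.001, 1.622]
ft_force: [0.2, -5.1, 1.3]
width: 0.0641
grasp_force: 2.6
```

>>> move_arm --turn '[[0,0,0],[0,0,0],[0,0,0],[0,0,0],[0,0,0]]' --offset '[[0,0.001,0],[0,0.002,0],[0,0.003,0],[0,0.004,0],[0,0.004,0]]' --jaw '[0.25,0.25,0.25,0.25,0.25]'

```text
time: 11.1
tcp_pos: [0.6199, -0.0092, -0.0047]
tool_rot: [-3.141, 0.004, 1.621]
ft_force: [-0.6, -7.1, 2.4]
width: 0.0641
grasp_force: 3.7
```

>>> move_arm --turn '[[0,0,0],[0,0,0],[0,0,0],[0,0,0],[0,0,0]]' --offset '[[0,0.0005,0],[0,0.001,0],[0,0.0015,0],[0,0.002,0],[0,0.002,0]]' --jaw '[0.25,0.25,0.25,0.25,0.25]'

```text
time: 11.6
tcp_pos: [0.6198, -0.0092, -0.0047]
tool_rot: [-3.141, 0.005, 1.621]
ft_force: [-0.2, -8.5, 2.5]
width: 0.0639
grasp_force: 4.3
```

The TCP has stopped while the force rises, so the tray end is on the stop. Retreat, turn back, and push the last stretch to the fence.

>>> move_arm --turn '[[0,0,0],[0,0,0],[0,0,0],[0,0,0],[0,0,0]]' --offset '[[0,-0.04,0],[0,-0.08,0.01],[0,-0.08,0.08],[0,-0.08,0.16],[0,-0.08,0.24]]' --jaw '[0.25,0.25,0.25,0.25,0.25]'

```text
time: 12.1
tcp_pos: [0.6193, -0.0417, 0.1161]
tool_rot: [-3.141, -0.005, 1.625]
ft_force: [1.0, 0.0, 0.4]
width: 0.064
grasp_force: 0.0
```

>>> move_arm --turn '[[0,0,-0.09],[0,0,-0.18],[0,0,-0.27],[0,0,-0.36],[0,0,-0.45]]' --offset '[[-0.06,0.02,0],[-0.12,0.06,0],[-0.18,0.12,0],[-0.2,0.18,0],[-0.2,0.22,0]]' --jaw '[0.2,0.2,0.2,0.2,0.2]'

```text
time: 12.6
tcp_pos: [0.5167, 0.0706, 0.1154]
tool_rot: [-3.138, -0.002, 0.915]
ft_force: [0.4, 0.0, 1.2]
width: 0.0682
grasp_force: 0.0
```

>>> move_arm --turn '[[0,0,-0.09],[0,0,-0.18],[0,0,-0.27],[0,0,-0.36],[0,0,-0.45]]' --offset '[[0,0,0],[0,0,0],[0,0,0],[0,0,0],[0,0,0]]' --jaw '[0.2,0.2,0.2,0.2,0.2]'

```text
time: 13.1
tcp_pos: [0.519, 0.0683, 0.115]
tool_rot: [-3.138, -0.0, 0.206]
ft_force: [-0.0, 0.2, 0.3]
width: 0.0684
grasp_force: 0.0
```

```bash
cat > t.py <<'E'
from h import *
s=manip.read_state();print(s['time'],s['tcp_pos'],s['tool_rot'],s['ft_force'])
im,d=manip.read_camera('top');m=manip.camera_model('top');cv2.imwrite('pics/toplast.png',im)
h=cv2.cvtColor(im,cv2.COLOR_BGR2HSV)
k=cv2.inRange(h,(105,120,60),(130,255,255)); R=cv2.inRange(h,(0,120,60),(8,255,255))|cv2.inRange(h,(172,120,60),(180,255,255))
C=lambda u,v:(cast(m,[(u,v)],.022)[0,:2]*1000).round(1).tolist()
for v in range(206,230,4):
    b=np.where(k[v,230:330])[0]; r=np.where(R[v,235:270])[0]
    print(v,'tray L',C(b.min()+229.5,v) if len(b) else None,'arm R',C(r.max()+235.5,v) if len(r) else None)
for u in range(258,340,10):
    b=np.where(k[190:290,u])[0]
    if len(b): print(u,'front/back',C(u,190+b.min()-.5),C(u,190+b.max()+.5))
E
python3 t.py
```

```text
13.1 [0.51903892 0.06825283 0.11499061] [-3.13751001e+00 -1.70872582e-04  2.05778496e-01] [-0.00164671  0.19388569  0.33768551]
206 tray L None arm R None
210 tray L [671.2, 48.8] arm R None
214 tray L [662.6, 17.6] arm R None
218 tray L [653.5, 13.0] arm R None
222 tray L [644.3, 12.8] arm R None
226 tray L [635.2, 14.8] arm R None
308 front/back [674.8, 38.9] [670.2, 38.8]
318 front/back [677.5, 16.8] [613.7, 15.4]
```

>>> move_arm --turn '[[0,0,-0.09],[0,0,-0.098],[0,0,-0.098],[0,0,-0.098],[0,0,-0.098]]' --offset '[[0,0.01,-0.06],[0,0.02,-0.13],[0,0.02,-0.19],[0,0.02,-0.22],[0,0.02,-0.24]]' --jaw '[0.2,0.2,0.2,0.2,0.2]'

```text
time: 13.65
tcp_pos: [0.5181, 0.077, -0.0065]
tool_rot: [-3.139, 0.003, 0.058]
ft_force: [0.3, 0.3, 0.8]
width: 0.0681
grasp_force: 0.0
```

>>> move_arm --turn '[[0,0,0],[0,0,0],[0,0,0],[0,0,0],[0,0,0]]' --offset '[[0.016,0,0],[0.032,0.001,0],[0.048,0.002,0],[0.06,0.003,0],[0.068,0.003,0]]' --jaw '[0.2,0.2,0.2,0.2,0.2]'

```text
time: 14.15
tcp_pos: [0.5536, 0.0762, -0.0044]
tool_rot: [3.141, 0.002, 0.054]
ft_force: [-6.3, -0.3, 3.5]
width: 0.0687
grasp_force: 2.9
```

>>> move_arm --turn '[[0,0,0],[0,0,0],[0,0,0],[0,0,0],[0,0,0]]' --offset '[[0.006,0,0],[0.012,0.001,0],[0.018,0.001,0],[0.024,0.002,0],[0.028,0.002,0]]' --jaw '[0.2,0.2,0.2,0.2,0.2]'

```text
time: 14.65
tcp_pos: [0.5648, 0.0764, -0.0053]
tool_rot: [3.14, 0.007, 0.054]
ft_force: [-6.1, -1.4, 4.1]
width: 0.0686
grasp_force: 2.9
```

>>> move_arm --turn '[[0,0,0],[0,0,0],[0,0,0],[0,0,0],[0,0,0]]' --offset '[[0.003,0,0],[0.006,0,0],[0.009,0.001,0],[0.012,0.001,0],[0.012,0.001,0]]' --jaw '[0.2,0.2,0.2,0.2,0.2]'

```text
time: 15.15
tcp_pos: [0.571, 0.0768, -0.0053]
tool_rot: [3.14, 0.006, 0.054]
ft_force: [-5.2, -2.1, 3.8]
width: 0.0684
grasp_force: 2.6
```

>>> move_arm --turn '[[0,0,0],[0,0,0],[0,0,0],[0,0,0],[0,0,0]]' --offset '[[0.002,0,0],[0.004,0,0],[0.006,0,0],[0.006,0,0],[0.006,0,0]]' --jaw '[0.2,0.2,0.2,0.2,0.2]'

```text
time: 15.65
tcp_pos: [0.5735, 0.0769, -0.0053]
tool_rot: [3.14, 0.007, 0.054]
ft_force: [-7.0, -1.1, 3.8]
width: 0.0683
grasp_force: 3.1
```

```bash
python3 t.py
```

```text
15.65 [ 0.5734821   0.07686789 -0.00531136] [3.1399245  0.00725809 0.05433249] [-7.03307632 -1.08136773  3.80832769]
206 tray L [681.0, 18.0] arm R None
210 tray L [671.8, 13.4] arm R None
214 tray L [662.6, 13.2] arm R None
218 tray L [653.3, 19.6] arm R None
222 tray L [644.0, 32.6] arm R None
226 tray L [635.2, 17.0] arm R None
308 front/back [695.7, 39.5] [693.3, 39.4]
318 front/back [698.4, 17.3] [634.1, 15.8]
```

>>> move_arm --turn '[[0,0,0],[0,0,0],[0,0,0],[0,0,0],[0,0,0]]' --offset '[[0.003,0,0],[0.006,0,0],[0.009,0,0],[0.009,0,0],[0.009,0,0]]' --jaw '[0.2,0.2,0.2,0.2,0.2]'

```text
time: 16.2
tcp_pos: [0.5734, 0.0769, -0.0059]
tool_rot: [3.139, 0.017, 0.055]
ft_force: [-13.8, -1.3, 9.7]
width: 0.0684
grasp_force: 6.9
```

>>> move_arm --turn '[[0,0,0],[0,0,0],[0,0,0],[0,0,0],[0,0,0]]' --offset '[[0.003,0,0],[0.006,0,0],[0.009,0,0],[0.009,0,0],[0.009,0,0]]' --jaw '[0.2,0.2,0.2,0.2,0.2]'

```text
time: 16.7
tcp_pos: [0.5733, 0.0769, -0.0065]
tool_rot: [3.138, 0.026, 0.055]
ft_force: [-20.7, -1.0, 14.9]
width: 0.0684
grasp_force: 10.6
```

>>> move_arm --turn '[[0,0,0],[0,0,0],[0,0,0],[0,0,0],[0,0,0]]' --offset '[[-0.03,0,0],[-0.07,0,0.005],[-0.12,0,0.05],[-0.18,-0.03,0.13],[-0.24,-0.08,0.22]]' --jaw '[0.2,0.2,0.2,0.2,0.2]'

```text
time: 17.2
tcp_pos: [0.4702, 0.0437, 0.097]
tool_rot: [-3.141, 0.001, 0.058]
ft_force: [0.5, -0.7, 0.9]
width: 0.068
grasp_force: 0.0
```

>>> move_arm --turn '[[0,0,0],[0,0,0],[0,0,0],[0,0,0],[0,0,0]]' --offset '[[-0.02,-0.08,0.06],[-0.04,-0.16,0.12],[-0.06,-0.24,0.16],[-0.08,-0.32,0.16],[-0.1,-0.4,0.16]]' --jaw '[0.2,0.2,0.2,0.2,0.2]'

```text
time: 17.7
tcp_pos: [0.4222, -0.1594, 0.178]
tool_rot: [3.139, -0.004, 0.055]
ft_force: [2.1, -0.3, -0.4]
width: 0.0685
grasp_force: 0.0
```

```bash
python3 t.py; python3 - <<'E'
from h import *
im=cv2.imread('pics/toplast.png');m=manip.camera_model('top');print(trayfit(im,m))
cv2.imwrite('pics/c6.png',cv2.resize(im[150:270,220:400],(800,533),interpolation=cv2.INTER_CUBIC))
E
```

```text
17.7 [ 0.42223764 -0.15942571  0.17797167] [ 3.13934641 -0.00353601  0.05461219] [ 2.12435149 -0.28541556 -0.40708918]
206 tray L [678.2, 164.6] arm R [678.1, 166.8]
210 tray L [669.0, 164.1] arm R [669.0, 164.1]
214 tray L [659.8, 163.6] arm R [659.8, 163.6]
218 tray L [650.6, 163.1] arm R [650.6, 163.1]
222 tray L [641.5, 162.6] arm R [641.5, 162.6]
226 tray L [632.4, 162.1] arm R None
258 front/back [691.2, 150.8] [580.0, 145.2]
268 front/back [691.6, 128.5] [580.4, 123.4]
278 front/back [692.1, 106.3] [580.8, 101.7]
288 front/back [694.8, 84.1] [583.5, 80.0]
298 front/back [695.2, 61.8] [583.9, 58.3]
308 front/back [695.7, 39.5] [586.5, 36.6]
318 front/back [698.4, 17.3] [586.9, 14.8]
(((638.48291015625, 82.14920806884766), (110.76817321777344, 158.33444213867188), 3.1312949657440186), array([[5.7885706e+02, 1.5817291e+02],
       [5.8750598e+02, 7.4877262e-02],
       [6.9810876e+02, 6.1255035e+00],
       [6.8945984e+02, 1.6422354e+02]], dtype=float32))
```

View pics/c6.png

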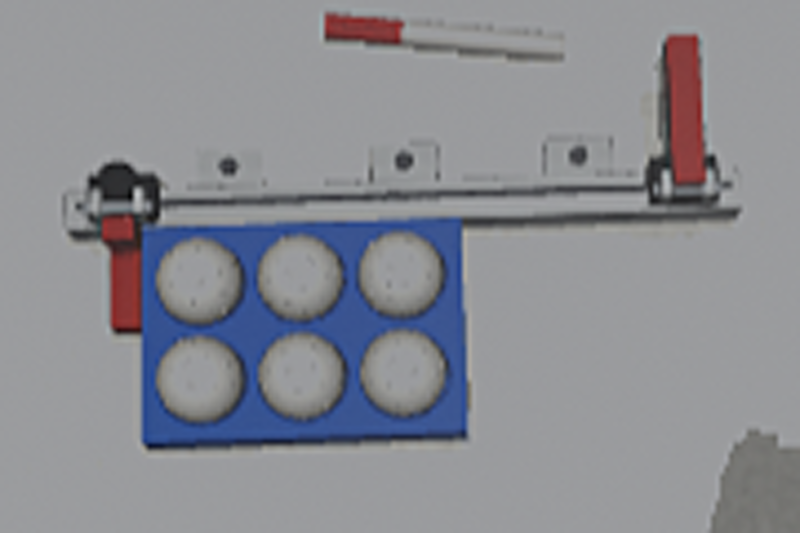

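The tray is flush to the fence (yaw 3.1°) and the left edge meets the red arm to the pixel, with all six balls seated. I'll confirm the stop contact with a gentle force-felt nudge on the -y end near the fence.

>>> move_arm --turn '[[0,0,0.09],[0,0,0.18],[0,0,0.27],[0,0,0.36],[0,0,0.45]]' --offset '[[0.08,0.0,0],[0.16,0.02,0],[0.24,0.06,0],[0.32,0.1,0],[0.4,0.14,0]]' --jaw '[0.6,0.6,0.6,0.6,0.6]'

```text
time: 18.25
tcp_pos: [0.6236, -0.0868, 0.1764]
tool_rot: [3.141, -0.0, 0.766]
ft_force: [0.1, -0.4, 1.4]
width: 0.0342
grasp_force: 0.0
```

>>> move_arm --turn '[[0,0,0.09],[0,0,0.18],[0,0,0.27],[0,0,0.36],[0,0,0.45]]' --offset '[[0.04,0.04,-0.03],[0.064,0.07,-0.06],[0.064,0.07,-0.1],[0.064,0.07,-0.12],[0.064,0.07,-0.12]]' --jaw '[0.6,0.6,0.6,0.6,0.6]'

```text
time: 18.75
tcp_pos: [0.6526, -0.0522, 0.1137]
tool_rot: [-3.137, 0.0, 1.475]
ft_force: [0.5, -0.6, -0.4]
width: 0.0345
grasp_force: 0.0
```

>>> move_arm --turn '[[0,0,0.09],[0,0,0.095],[0,0,0.095],[0,0,0.095],[0,0,0.095]]' --offset '[[0,0,-0.06],[0,0,-0.12],[0,0,-0.18],[0,0,-0.21],[0,0,-0.22]]' --jaw '[0.6,0.6,0.6,0.6,0.6]'

```text
time: 19.25
tcp_pos: [0.6525, -0.0526, 0.0043]
tool_rot: [-3.138, -0.0, 1.617]
ft_force: [-0.0, -0.3, 0.4]
width: 0.0342
grasp_force: 0.0
```

>>> move_arm --turn '[[0,0,0],[0,0,0],[0,0,0],[0,0,0],[0,0,0]]' --offset '[[0,0.02,0],[-0.001,0.04,0],[-0.002,0.06,0],[-0.003,0.07,0],[-0.003,0.074,0]]' --jaw '[0.6,0.6,0.6,0.6,0.6]'

```text
time: 19.75
tcp_pos: [0.6527, -0.0134, 0.0074]
tool_rot: [3.14, -0.001, 1.62]
ft_force: [-0.1, -0.2, 0.3]
width: 0.0345
grasp_force: 0.0
```

>>> move_arm --turn '[[0,0,0],[0,0,0],[0,0,0],[0,0,0],[0,0,0]]' --offset '[[0,0.004,0],[0,0.008,0],[0,0.012,0],[0,0.014,0],[0,0.014,0]]' --jaw '[0.6,0.6,0.6,0.6,0.6]'

```text
time: 20.25
tcp_pos: [0.6523, -0.0084, 0.0063]
tool_rot: [-3.141, -0.0, 1.617]
ft_force: [0.1, -0.2, 0.8]
width: 0.0342
grasp_force: 0.0
```

>>> move_arm --turn '[[0,0,0],[0,0,0],[0,0,0],[0,0,0],[0,0,0]]' --offset '[[0,0.002,0],[0,0.004,0],[0,0.006,0],[0,0.008,0],[0,0.01,0]]' --jaw '[0.6,0.6,0.6,0.6,0.6]'

```text
time: 20.75
tcp_pos: [0.6524, -0.0076, 0.0063]
tool_rot: [-3.141, 0.006, 1.615]
ft_force: [-0.7, -6.0, 1.7]
width: 0.034
grasp_force: 3.5
```

>>> move_arm --turn '[[0,0,0],[0,0,0],[0,0,0],[0,0,0],[0,0,0]]' --offset '[[0,0.002,0],[0,0.004,0],[0,0.006,0],[0,0.008,0],[0,0.008,0]]' --jaw '[0.6,0.6,0.6,0.6,0.6]'

```text
time: 21.25
tcp_pos: [0.6523, -0.0077, 0.0064]
tool_rot: [-3.14, 0.011, 1.613]
ft_force: [-1.6, -8.9, 2.8]
width: 0.0342
grasp_force: 5.1
```

>>> move_arm --turn '[[0,0,0],[0,0,0],[0,0,0],[0,0,0],[0,0,0]]' --offset '[[0,-0.04,0],[0,-0.09,0.01],[0,-0.1,0.08],[0,-0.1,0.16],[-0.04,-0.1,0.24]]' --jaw '[0.6,0.6,0.6,0.6,0.6]'

```text
time: 21.75
tcp_pos: [0.6338, -0.0483, 0.1274]
tool_rot: [3.139, -0.003, 1.617]
ft_force: [-0.3, -1.0, 1.7]
width: 0.0346
grasp_force: 0.0
```

>>> move_arm --turn '[[0,0,0],[0,0,0],[0,0,0],[0,0,0],[0,0,0]]' --offset '[[-0.08,-0.02,0.06],[-0.16,-0.06,0.12],[-0.24,-0.1,0.16],[-0.32,-0.14,0.16],[-0.4,-0.18,0.16]]' --jaw '[0.6,0.6,0.6,0.6,0.6]'

```text
time: 22.25
tcp_pos: [0.4316, -0.1389, 0.2072]
tool_rot: [3.139, 0.0, 1.619]
ft_force: [0.7, -2.1, 1.0]
width: 0.0341
grasp_force: 0.0
```

```bash
python3 t.py; python3 - <<'E'
from h import *
im=cv2.imread('pics/toplast.png');m=manip.camera_model('top');print(trayfit(im,m))
a=cv2.imread('pics/top0.png');d=cv2.absdiff(im,a).max(2);d=cv2.medianBlur(d,5)
for n,(u,v) in dict(cup1=(115,260),cup2=(508,227),cup3=(515,340),gauge=(178,327),loupe=(467,289),marker=(320,158)).items(): print(n,(d[v-20:v+20,u-25:u+25]>40).sum())
E
```

```text
22.25 [ 0.43160721 -0.13885927  0.20715888] [3.13923748e+00 2.12862131e-04 1.61866190e+00] [ 0.7239288  -2.05094365  0.98364766]
206 tray L [678.2, 164.6] arm R [678.1, 166.8]
210 tray L [669.0, 164.1] arm R [669.0, 164.1]
214 tray L [659.8, 163.6] arm R [659.8, 163.6]
218 tray L [650.6, 163.1] arm R [650.6, 163.1]
222 tray L [641.5, 162.6] arm R [641.5, 162.6]
226 tray L [632.4, 162.1] arm R None
258 front/back [691.2, 150.8] [580.0, 145.2]
268 front/back [691.6, 128.5] [580.4, 123.4]
278 front/back [692.1, 106.3] [580.8, 101.7]
288 front/back [694.8, 84.1] [583.5, 80.0]
298 front/back [695.2, 61.8] [583.9, 58.3]
308 front/back [695.7, 39.5] [584.3, 36.5]
318 front/back [698.4, 17.3] [586.9, 14.8]
(((638.4580688476562, 82.14887237548828), (110.98902893066406, 158.1831817626953), 3.051199436187744), array([[5.7883234e+02, 1.5817447e+02],
       [5.8725214e+02, 2.1552396e-01],
       [6.9808380e+02, 6.1232758e+00],
       [6.8966400e+02, 1.6408221e+02]], dtype=float32))
cup1 0
cup2 0
cup3 682
gauge 0
loupe 1391
marker 0
```

View pics/toplast.png

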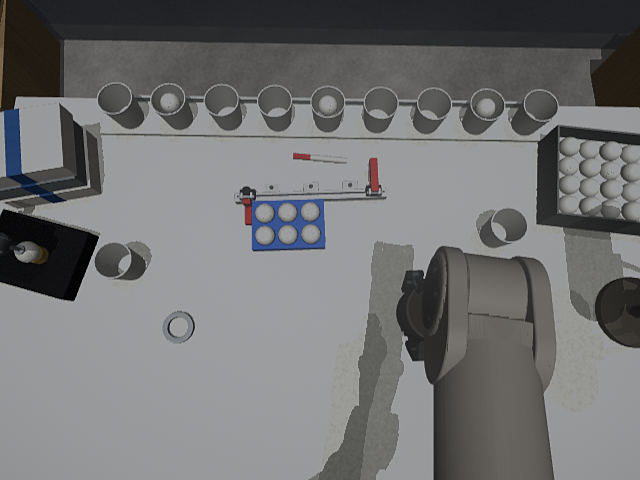

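The tray is seated at (288,225), but the arm hides the loupe and cup3. I raise it and shift aside to check them.

>>> move_arm --turn '[[0,0,0],[0,0,0],[0,0,0],[0,0,0],[0,0,0]]' --offset '[[0,0,0.06],[0,0.06,0.12],[0,0.14,0.16],[0,0.22,0.16],[0,0.3,0.16]]' --jaw '[0.6,0.6,0.6,0.6,0.6]'

```text
time: 22.8
tcp_pos: [0.4329, 0.0136, 0.2874]
tool_rot: [3.139, -0.0, 1.618]
ft_force: [0.1, 0.0, -1.8]
width: 0.0342
grasp_force: 0.0
```

>>> move_arm --turn '[[0,0,0],[0,0,0],[0,0,0],[0,0,0],[0,0,0]]' --offset '[[0,0.05,0],[0,0.1,0],[0,0.12,0],[0,0.12,0],[0,0.12,0]]' --jaw '[0.6,0.6,0.6,0.6,0.6]'

```text
time: 23.3
tcp_pos: [0.4325, 0.0696, 0.2862]
tool_rot: [-3.141, 0.001, 1.617]
ft_force: [0.8, -0.7, -0.2]
width: 0.0343
grasp_force: 0.0
```

```bash
python3 - <<'E'
from h import *
im,dep=manip.read_camera('top');m=manip.camera_model('top')
s=manip.read_state();print(s['time'],s['tcp_pos'],s['ft_force'])
A=cloud(m,np.load('top0.npy'))[...,2];B=cloud(m,dep)[...,2];a=cv2.imread('pics/top0.png');d=cv2.medianBlur(cv2.absdiff(im,a).max(2),5)
for n,(u,v) in dict(cup1=(115,260),cup2=(502,227),cup3=(515,340),gauge=(178,327),loupe=(467,289),marker=(320,158)).items():
    w=np.s_[v-22:v+22,u-27:u+27]; print(n,(d[w]>40).sum(),(cv2.medianBlur(np.abs(A-B)[w].astype(np.float32),5)>.01).sum(),B[w].max())
E
```

```text
23.35 [0.43259302 0.06906912 0.28619196] [-0.22237003  0.26022717 -0.24588434]
cup1 120 196 0.9553711356435889
cup2 0 0 0.9553711356435889
cup3 0 0 0.9553711356435889
gauge 1621 2376 0.9553711356435889
loupe 0 0 0.9553711356435889
marker 0 0 0.9553711356435889
```

>>> move_arm --turn '[[0,0,0],[0,0,0],[0,0,0],[0,0,0],[0,0,0]]' --offset '[[0,-0.06,0],[0,-0.12,0],[0,-0.16,0],[0,-0.16,0],[0,-0.16,0]]' --jaw '[0.6,0.6,0.6,0.6,0.6]'

```text
time: 23.85
tcp_pos: [0.4323, -0.0104, 0.2863]
tool_rot: [-3.141, -0.001, 1.614]
ft_force: [-0.3, 0.9, 0.5]
width: 0.0341
grasp_force: 0.0
```

```bash
python3 - <<'E'
from h import *
im,dep=manip.read_camera('top');m=manip.camera_model('top')
A=cloud(m,np.load('top0.npy'))[...,2];B=cloud(m,dep)[...,2];a=cv2.imread('pics/top0.png');d=cv2.medianBlur(cv2.absdiff(im,a).max(2),5)
for n,(u,v) in dict(cup1=(115,260),cup2=(502,227),cup3=(515,340),gauge=(178,327),loupe=(467,289),marker=(320,158)).items():
    w=np.s_[v-22:v+22,u-27:u+27]; D=(cv2.medianBlur(np.abs(A-B)[w].astype(np.float32),5)>.01); print(n,(d[w]>40).sum(),D.sum(),np.median(B[w][D]) if D.any() else '')
print(trayfit(im,m)); s=manip.read_state();print(s['time'],np.abs(s['dq']).max(),s['ft_force'])
E
```

```text
cup1 0 0 
cup2 0 0 
cup3 0 0 
gauge 0 0 
loupe 0 0 
marker 0 0 
(((635.5640869140625, 144.84422302246094), (109.8785171508789, 32.662147521972656), 3.051203727722168), array([[579.83344, 158.22781],
       [581.57196, 125.61197],
       [691.29474, 131.46063],
       [689.5562 , 164.07648]], dtype=float32))
23.9 0.02025313786290322 [ 0.09911907  0.2885679  -0.20243536]
```

All cups and tools are unmoved, the tray is seated, and the hand is clear.

```bash
python3 -c "
from cell import manip
print(manip.finish_job())"
```

```text
the job is handed in; nothing more can be done
None
```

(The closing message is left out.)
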